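# Push the sunk pattern plate up out of its sloping rack and lay it on the cutting mat

## Task

Get the short sole-pattern plate out of the sloping two-slot rack: it is sunk between the rails, so push it up the slope by its lower edge until about half of it stands out of the top, and let go there (a sprung pad keeps it up). Then take it by its two long sides, draw it right out of the slot and lay it flat, marked face up, in the middle of the dark cutting mat without dropping it. Leave the long plate in its slot.

Things in the scene. Friction and masses are not known exactly. Their poses are not given: they have to be found in the camera images.
- rack: fixed wooden rack, two side-by-side slots sloping 35 deg, rising to its +x. Origin on the counter midway between the slots, below the lower edges of home plates; z up. Bed (underside of plates) starts at x 0, z 36 mm, climbs along u=(0.819,0,0.574); bed normal n=(-0.574,0,0.819). Slot centre lines y=+-52.5 mm. Base board x -28..135, y +-92.5, top at z 12 mm. Either slot may hold either plate.
- rack_left_foot (a point): start of the slot at y=+52.5 mm, on the bed: where the lower edge of a home plate rests on two corner stops, each 7.5 mm wide. The plate lies on two side runners 7 mm thick; the 48 mm channel between them is open below and all along the slot, so closed fingers can reach down in front of the lower edge and follow it up. Site axes are the rack's
- rack_right_foot (a point): the same point of the slot at y=-52.5 mm. In both slots side walls with steel lips stand 11.5 mm above the bed along n, with a 51 mm gap between the lips; the rails run from 12 mm below this point to 120 mm above it, along u
- rack_bridge (a point): middle of the rack, 99 mm up the bed along u from the feet. Here a steel bridge spans each slot (88 to 110 mm along u, top with its spring housing 25 mm above the bed); a sprung pad under it presses on the plate with about 5 N, so the plate stays where it is left
- short_pattern: the plate to take: plain aluminium plate 125 x 60 x 6 mm, 0.13 kg, with fine graduation marks along one side of its upper face. Origin at the middle of its lower short edge, on the underside; x along its length (up the slope when home), y across its 60 mm width, z out of the marked upper face. Home: sunk between the rails, 5 mm past their top end
- long_pattern: the like plate that stays: aluminium, 165 x 60 x 6 mm, 0.17 kg, standing 45 mm out of the top of the other slot; same origin and axes
- short_pattern_mid (a point): centre of the short plate (62.5 mm along its x from its origin, at half thickness)
- mat: dark grey flat cutting mat 200 x 260 x 3 mm (x, y, z), fixed on the counter; origin at the centre of its underside, x and y along its sides

How it is judged:
On the way:
1. the short plate has been pushed at least 45 mm up its slot, stays there in the slot, and the fingers are off it (z of short_pattern in the frame of rack above 0.062 m and x of short_pattern in the frame of rack between 0.03 and 0.095 m and angle between short_pattern's own z axis and vertical between 0.5 and 0.72 rad and contact force between the fingers and short_pattern below 0.1 N), for 0.2 s.
At the end, for the whole second after the job is handed in: The short plate lies flat (within 0.08 rad), marked face up and at rest on the mat, its centre within 60 mm (mat's x) and 80 mm (mat's y) of the mat's centre; the long plate is within 20 mm of where it was in its slot (angle between short_pattern's own z axis and vertical below 0.08 rad and height (world z) of short_pattern_mid below 0.012 m and x of short_pattern_mid in the frame of mat between -0.06 and 0.06 m and y of short_pattern_mid in the frame of mat between -0.08 and 0.08 m and linear speed of short_pattern below 0.02 m/s and distance of long_pattern from where it was at the start of the episode below 0.02 m); the robot touches nothing.
It fails at once if the long plate is moved more than 20 mm (distance of long_pattern from where it was at the start of the episode above 0.02 m).
It fails at once if the short plate is dropped (falls unheld faster than 0.6 m/s) (linear speed of short_pattern above 0.6 m/s and contact force between the fingers and short_pattern below 0.01 N).
It also fails if it takes over 56 s, if anything falls off the work surface, if the arm or the gripper's body presses on something with over 40 N, if the wrist force passes 120 N, or if a joint passes its speed limit or range.

## Robot

A 6-joint arm with a two-finger parallel gripper is mounted at the origin on a cart in front of the work surface, level with it; the furniture and walls round the work are solid. World frame = base frame: x ahead of the robot, y to its left, z up, the work surface at z = 0. Lengths are in m, angles in rad, forces in N, time in s.
With the tool pointing down it reaches from about 0.35 to 0.775 m from the base axis. Payload 5.5 kg.
Tool frame: the origin (TCP) lies on the centre line of the jaws, within the pads' length; the fingertips stand 8 mm ahead of it and the grasp point (between the pads) lies 11 mm behind it; z points along the fingers, y is the direction in which the jaws open and shut (so a half turn about z gives the same grasp; the last joint's range is limited). The gripper opens to 85 mm and grips with 20 to 120 N. Pads are 22 mm wide; open, the fingers measure 114 mm over their backs; the gripper's body (76 mm by 85 mm) begins 54 mm behind the grasp point. The pads swing forward as they close: fully open they stand 13 mm farther back than shut.
Start: joints at [-1.371, 0.313, 0.046, 1.304, 0, 1.431], TCP at [0.192, -0.542, 0.239] pointing down, gripper open.
Joint ranges: [-2.76, 2.76], [-0.86, 1.69], [-1.03, 1.26], [-2.2, 2.34], [-1.47, 1.5], [-3.14, 3.14]. Speed limits (rad/s): [2.57, 2.57, 3.14, 3.14, 3.14, 3.14].

## Interface

Orientations are given as a unit quaternion [w, x, y, z].
In Python, from workcell import env gives the robot as it stands. The module is installed in compiled form; this text tells all that it offers.
- The arm moves only by the tool play_rows, never from a script. Its argument "steps" is a list of rows, each an object with "claw": the closure in counts, from 0 (fully open) to 255 (shut); "dp": the shift along the tool's x, y, z in m, a list of three; "angular": the turn, a rotation vector about the tool's x, y, z in degrees, a list of three. In form: [{"claw": claw, "dp": [dx, dy, dz], "angular": [wx, wy, wz]}, ...]. A call has exactly 8 rows; each row shifts and turns the commanded pose from where the row before left it, along the tool's axes as they then stand; what a row does not reach is not made up. A row lasts 1/12 s, in which the tool goes at most 41.7 mm and 7.16 degrees, less where a joint would pass 70% of its speed; a pose out of reach is approached as far as the arm can. A call is refused whole if a number of a shift passes 0.0417 or a number of a turn 7.16, either way. A call with a gripper value outside its range is refused whole. The fingers move at their own pace and stop on an object; "force" is the grip in N (left out, the last holds). Time passes only in rows, so rows that do not move let the fingers close, or fill a call up. It gives the time, the measured TCP pose, the force and the opening at its end, in the units of the state.
- env.get_state(): the state, without advancing time (a new reading comes with each control period).
- env.read_camera(name): name is "scene" or "side" or "wrist"; returns (picture, depth): 480x640x3 uint8, red, green, blue; 480x640 float32, m along the optical axis (not along the pixel's ray), 0 where there is no reading.
- env.calibration(name): a dict with "fx", "fy", "cx", "cy" (pixels), "world_from_camera" (4x4, takes a point from camera to world coordinates); the wrist camera has in their place "hand_eye" (4x4, takes a point from camera to tool coordinates, whose origin is the TCP and whose axes are the flange's). Camera axes: x right, y down, z forward; pixel columns grow to the right and rows downward; lengths in m; the calibration is good to about 2 mm. A picture is of the moment at which its call begins: read the wrist's pose just before it. calibration takes no time and is no camera call.
- env.hand_in(): hands the job in, once; it reports no verdict.
The state is a dict: "clock": time; "joint_pos": joint angles; "qvel": joint speeds; "tau": joint torques, N m; "tcp_pos": TCP position; "orientation": TCP orientation; "wrist_force": force on the tool from outside, world axes, zero at the start; "ft_torque": the same for the moment, N m; "finger_gap": finger opening in m.
Only numpy, scipy, OpenCV 4.12 (cv2) and the standard library are available. Lean on these libraries where they do the work, as an engineer would, in place of code of your own. Each camera call takes 0.05 s, during which the arm holds its last target. There are 200 camera calls.

## Working session

There is one attempt and no reset: what is moved stays moved. The work goes in short steps, Python scripts to look and compute and a tool call to move; the robot and the scene stay as the last step left them, time stands still between calls to the robot, and variables do not carry over. Pictures are saved under pics/ and viewed, about 8 in all and at most 12, crops included, and the job is handed in when it is done.

Besides the shell and the picture viewer there is one more tool, called after "Request:" as name(argument=value, ...), one argument or row to a line, values as JSON. play_rows: Moves the arm, as the interface text tells. Its arguments: {"type":"object","properties":{"steps":{"type":"array","items":{"type":"object","properties":{"claw":{"type":"number"},"dp":{"type":"array","items":{"type":"number"}},"angular":{"type":"array","items":{"type":"number"}}}}},"force":{"type":"number"}},"required":["steps"]}

```bash
mkdir -p pics
python3 - <<'E'
from workcell import env
import cv2,numpy as np
s=env.get_state();print({k:np.round(v,3).tolist() for k,v in s.items()})
for n in ["scene","side"]:
    p,d=env.read_camera(n);c=env.calibration(n)
    np.savez(f"{n}.npz",p=p,d=d,T=c["world_from_camera"],K=[c[k] for k in("fx","fy","cx","cy")])
    cv2.imwrite(f"pics/{n}.png",p[:,:,::-1]);print(n,np.round(c["world_from_camera"],3).tolist(),c["fx"])
print(np.round(env.calibration("wrist")["hand_eye"],4).tolist())
E
```

```text
{'clock': 0.0, 'joint_pos': [-1.371, 0.314, 0.045, 1.304, 0.0, 1.431], 'qvel': [-0.002, -0.0, -0.0, -0.0, 0.002, 0.0], 'tau': [0.001, -48.062, 29.854, 0.019, 0.0, -0.0], 'tcp_pos': [0.192, -0.542, 0.238], 'orientation': [-0.001, 0.986, 0.169, -0.0], 'wrist_force': [-0.641, -0.336, 0.182], 'ft_torque': [0.022, 0.043, -0.011], 'finger_gap': 0.085}
scene [[0.782, -0.319, 0.536, -0.12], [-0.624, -0.39, 0.678, -0.842], [-0.007, -0.864, -0.504, 0.686], [0.0, 0.0, 0.0, 1.0]] 569.6411162953018
side [[-0.504, 0.73, -0.461, 0.975], [0.864, 0.423, -0.274, 0.243], [-0.005, -0.536, -0.844, 0.898], [0.0, 0.0, 0.0, 1.0]] 564.7111524683753
[[-0.0001, -0.9534, -0.3017, 0.0777], [1.0, -0.0002, 0.0003, -0.0006], [-0.0003, -0.3017, 0.9534, -0.1344], [0.0, 0.0, 0.0, 1.0]]
```

View pics/scene.png

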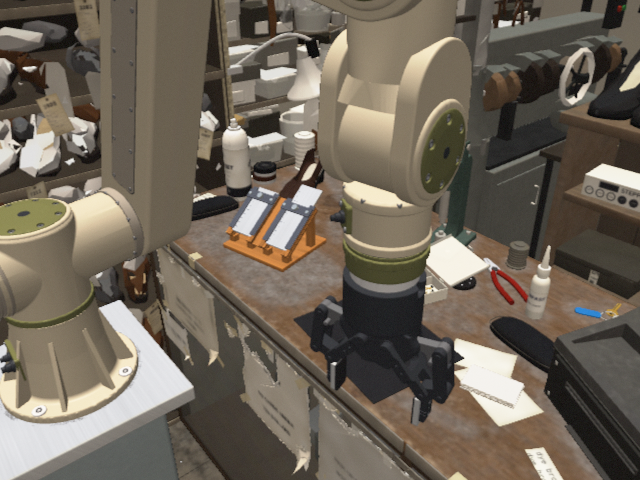

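View pics/side.png

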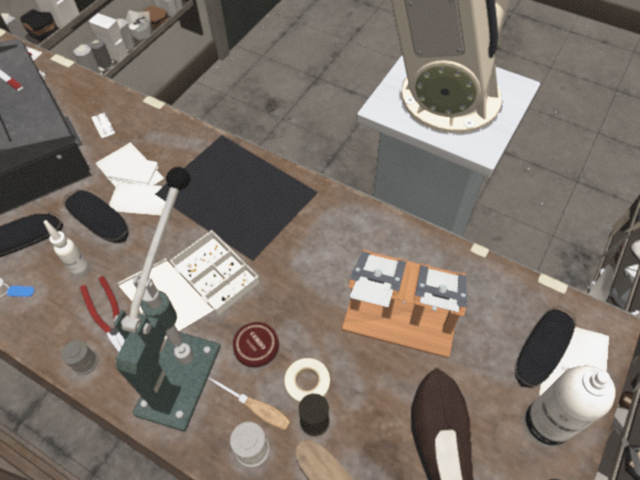

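The scene view shows the rack at about (275,230), with the short plate in the left (+y) slot and the long plate standing out of the right slot. The side view shows the rack at (405,300) with the long plate on its left. The mat is at about (238,195) in the side view.

```bash
cat > h.py <<'E'
import numpy as np,cv2
def cloud(d,K,T):
    v,u=np.mgrid[:480,:640];fx,fy,cx,cy=K
    P=np.stack([(u-cx)/fx*d,(v-cy)/fy*d,d],-1)
    return P@T[:3,:3].T+T[:3,3]
E
python3 - <<'E'
from h import *
allo=[]
for n in["scene","side"]:
    z=np.load(n+".npz");W=cloud(z["d"],z["K"],z["T"]);hsv=cv2.cvtColor(z["p"],cv2.COLOR_RGB2HSV)
    H,S,V=cv2.split(hsv)
    box=np.zeros((480,640),bool)
    if n=="scene": box[175:275,215:335]=1
    else: box[240:360,335:475]=1
    m=box&(S>120)&(H<18)&(V>90)&(z["d"]>0)
    o=W[m]
    print(n,len(o),np.percentile(o,[1,50,99],axis=0).round(3).tolist())
    h=np.histogram(o[:,2],bins=np.arange(-.01,.15,.01));print(h[0])
    b=o[(o[:,2]>.004)&(o[:,2]<.02)]; allo.append(b)
    r=cv2.minAreaRect((b[:,:2]*1000).astype(np.float32));print("board",r,b[:,2].mean())
    if n=="side":
        mb=np.zeros((480,640),bool);mb[130:260,150:320]=1
        mm=mb&(V<60)&(abs(W[:,:,2]-.003)<.01)
        mm=cv2.morphologyEx(mm.astype(np.uint8),cv2.MORPH_OPEN,np.ones((5,5)))
        k,l,st,ce=cv2.connectedComponentsWithStats(mm);i=1+st[1:,4].argmax()
        q=W[l==i];print("mat",cv2.minAreaRect((q[:,:2]*1000).astype(np.float32)),q[:,2].mean())
b=np.vstack(allo);print("both",cv2.minAreaRect((b[:,:2]*1000).astype(np.float32)))
# plate-like: non orange points above
for n in["scene","side"]:
    z=np.load(n+".npz");im=z["p"];c=im[170:280,210:340] if n=="scene" else im[240:365,335:480]
    cv2.imwrite(f"pics/c_{n}.png",cv2.resize(c[:,:,::-1],None,fx=4.5,fy=4.5,interpolation=cv2.INTER_CUBIC))
E
```

```text
scene 2552 [[0.424, 0.028, 0.001], [0.483, 0.089, 0.013], [0.61, 0.204, 0.102]]
[ 13 463 988 168 241 161 112 107  99  89  68  43   0   0   0]
board ((518.0155029296875, 131.436767578125), (166.6390380859375, 186.97373962402344), 13.832958221435547) 0.011115828313930992
side 4620 [[0.465, 0.063, 0.008], [0.563, 0.149, 0.012], [0.614, 0.235, 0.108]]
[   0  543 2900   91  149  146  103  117  121  124  101  207   18    0
    0]
board ((520.6219482421875, 135.48126220703125), (164.06419372558594, 182.10845947265625), 14.493331909179688) 0.011757841297948041
mat ((422.50653076171875, -136.88348388671875), (13.131601333618164, 9.968469619750977), 31.77425765991211) 0.0022263626268422265
both ((519.33544921875, 132.00148010253906), (168.72509765625, 188.56500244140625), 14.32541275024414)
```

View pics/c_scene.png

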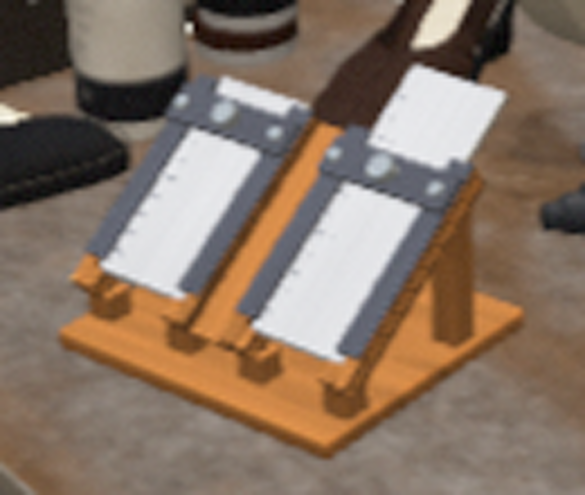

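The enlarged crop shows the rack's lower front towards the robot, with the short plate in the left slot: its lower edge is around (145,280) and its top barely shows above the bridge. The long plate is in the right slot. Rack yaw is about 14.2°, with the board centre at about (0.519, 0.132).

```bash
cat >> h.py <<'E'
from scipy.spatial.transform import Rotation as Ro
from workcell import env
YAW=np.radians(14.2); C=np.array([.5193,.1325])
Rr=Ro.from_euler('z',YAW).as_matrix()
Or=np.r_[C,0]-Rr@[.0535,0,0]
u=Rr@[.81915,0,.57358]; n=Rr@[-.57358,0,.81915]; yl=Rr@[0,1,0]
foot=Or+Rr@[0,.0525,.036]
Rt=np.stack([u,-yl,-n],1)   # tool perpendicular to bed
def st():
    s=env.get_state();q=s["orientation"];R=Ro.from_quat([q[1],q[2],q[3],q[0]]).as_matrix()
    return s,np.array(s["tcp_pos"]),R
def slot(p): d=p-foot;return np.array([d@u,d@yl,d@n])
def delta(tp,TR):
    s,p,R=st()
    print("clock",round(s["clock"],2),"tcp",p.round(4),"slot s,y,n mm",(slot(p)*1e3).round(1),"F",np.round(s["wrist_force"],1),"gap",round(s["finger_gap"],4))
    print("need dp(tool,mm)",(R.T@(tp-p)*1e3).round(1),"rot deg",np.degrees(Ro.from_matrix(R.T@TR).as_rotvec()).round(2))
def sp(s,y,nn): return foot+(s*u+y*yl+nn*n)/1e3
E
python3 - <<'E'
from h import *
print("foot",foot.round(4))
z=np.load("side.npz");W=cloud(z["d"],z["K"],z["T"]);V=z["p"].max(2)
print(z["p"][195,238],W[195,238])
mm=((V<V[195,238]+20)&(abs(W[:,:,2]-.003)<.012)&(W[:,:,1]<.1)).astype(np.uint8)
mm=cv2.morphologyEx(mm,cv2.MORPH_OPEN,np.ones((5,5)))
k,l,_,_=cv2.connectedComponentsWithStats(mm);q=W[l==l[195,238]]
print("mat",len(q),cv2.minAreaRect((q[:,:2]*1000).astype(np.float32)),q[:,2].mean())
delta(sp(-16,0,60),Rt)
delta(sp(-16,0,60),Rr@np.diag([1,-1,-1.]))
E
```

```text
foot [0.4546 0.1703 0.036 ]
[56 57 60] [ 0.46986972 -0.25405023  0.00157405]
mat 9452 ((467.9511413574219, -260.0006103515625), (258.8767395019531, 201.1613311767578), 83.7945785522461) 0.0026015337768311468
clock 0.1 tcp [ 0.1916 -0.5417  0.2385] slot s,y,n mm [-235.8 -625.7  412.3] F [-0.3  1.2  0.4] gap 0.0852
need dp(tool,mm) [ 437.9 -587.7  163.6] rot deg [-1.7  34.97  5.07]
clock 0.1 tcp [ 0.1916 -0.5417  0.2385] slot s,y,n mm [-235.8 -625.7  412.3] F [-0.3  1.2  0.4] gap 0.0852
need dp(tool,mm) [ 437.9 -587.7  163.6] rot deg [-0.09 -0.01  5.27]
```

Request:
play_rows(
  steps=[
    {"claw":255,"dp":[0.03,-0.015,0],"angular":[0,0,5.27]},
    {"claw":255,"dp":[0.035,-0.02,0],"angular":[0,0,0]},
    {"claw":255,"dp":[0.035,-0.02,0],"angular":[0,0,0]},
    {"claw":255,"dp":[0.035,-0.02,0],"angular":[0,0,0]},
    {"claw":255,"dp":[0.035,-0.02,0],"angular":[0,0,0]},
    {"claw":255,"dp":[0.035,-0.025,0],"angular":[0,0,0]},
    {"claw":255,"dp":[0.035,-0.03,0],"angular":[0,0,0]},
    {"claw":255,"dp":[0.03,-0.035,0],"angular":[0,0,0]},
  ],
)

```text
clock: 0.77
tcp_pos: [0.4019, -0.3016, 0.2388]
orientation: [-0.0, 0.992, 0.124, 0.0]
wrist_force: [0.2, -0.3, -0.8]
finger_gap: 0.0002
```

Request:
play_rows(
  steps=[
    {"claw":255,"dp":[0.015,-0.038,0],"angular":[0,0,0]},
    {"claw":255,"dp":[0.015,-0.038,0],"angular":[0,0,0]},
    {"claw":255,"dp":[0.015,-0.038,0],"angular":[0,0,0]},
    {"claw":255,"dp":[0.015,-0.038,0],"angular":[0,0,0]},
    {"claw":255,"dp":[0.015,-0.038,0],"angular":[0,0,0]},
    {"claw":255,"dp":[0.01,-0.038,0],"angular":[0,0,0]},
    {"claw":255,"dp":[0.01,-0.038,0],"angular":[0,0,0]},
    {"claw":255,"dp":[0.01,-0.035,0],"angular":[0,0,0]},
  ],
)

```text
clock: 1.43
tcp_pos: [0.4276, 0.0168, 0.2391]
orientation: [-0.0, 0.992, 0.124, -0.0]
wrist_force: [0.8, -0.3, 0.0]
finger_gap: -0.0002
```

```bash
python3 -c "
from h import *
delta(sp(-16,0,70),Rt)"
```

```text
clock 1.43 tcp [0.4276 0.0168 0.2391] slot s,y,n mm [  64.3 -142.2  202.9] F [ 0.8 -0.3  0. ] gap -0.0002
need dp(tool,mm) [  10.6 -142.2  155. ] rot deg [-2.000e-02  3.502e+01  1.000e-02]
```

Request:
play_rows(
  steps=[
    {"claw":255,"dp":[0,-0.035,0],"angular":[0,0,0]},
    {"claw":255,"dp":[0,-0.035,0],"angular":[0,5,0]},
    {"claw":255,"dp":[0,-0.035,0],"angular":[0,5,0]},
    {"claw":255,"dp":[0,-0.0372,0],"angular":[0,5,0]},
    {"claw":255,"dp":[0,0,0],"angular":[0,5,0]},
    {"claw":255,"dp":[0,0,0],"angular":[0,5,0]},
    {"claw":255,"dp":[0,0,0],"angular":[0,5,0]},
    {"claw":255,"dp":[0,0,0],"angular":[0,5,0]},
  ],
)

```text
clock: 2.1
tcp_pos: [0.393, 0.1531, 0.2393]
orientation: [-0.038, 0.946, 0.119, 0.3]
wrist_force: [0.1, -0.1, 0.1]
finger_gap: 0.0001
```

```bash
python3 -c "
from h import *
delta(sp(-16,0,70),Rt)"
```

```text
clock 2.1 tcp [0.393  0.1531 0.2393] slot s,y,n mm [ 64.3  -1.5 203.2] F [ 0.1 -0.1  0.1] gap 0.0001
need dp(tool,mm) [-80.8  -1.5 132.9] rot deg [-0.05 -0.24  0.1 ]
```

Request:
play_rows(
  steps=[
    {"claw":255,"dp":[-0.014,-0.0015,0.02],"angular":[0,0,0]},
    {"claw":255,"dp":[-0.014,0,0.02],"angular":[0,0,0]},
    {"claw":255,"dp":[-0.014,0,0.02],"angular":[0,0,0]},
    {"claw":255,"dp":[-0.014,0,0.02],"angular":[0,0,0]},
    {"claw":255,"dp":[-0.014,0,0.02],"angular":[0,0,0]},
    {"claw":255,"dp":[-0.01,0,0.02],"angular":[0,0,0]},
    {"claw":255,"dp":[0,0,0.01],"angular":[0,0,0]},
    {"claw":255,"dp":[0,0,0],"angular":[0,0,0]},
  ],
)

```text
clock: 2.77
tcp_pos: [0.4211, 0.1649, 0.1154]
orientation: [-0.034, 0.953, 0.118, 0.277]
wrist_force: [-0.9, -0.4, 0.3]
finger_gap: -0.0003
```

```bash
cat > wr.py <<'E'
from h import *
import sys
s,p,R=st();im,d=env.read_camera("wrist");c=env.calibration("wrist");E=c["hand_eye"]
T=np.eye(4);T[:3,:3]=R;T[:3,3]=p;T=T@E
np.savez("wrist.npz",p=im,d=d,T=T,K=[c[k] for k in("fx","fy","cx","cy")])
cv2.imwrite(f"pics/{sys.argv[1]}.png",im[:,:,::-1])
E
python3 wr.py w1; python3 -c "
from h import *
delta(sp(-16,0,3),Rt)"
```

```text
clock 2.82 tcp [0.4207 0.1648 0.1159] slot s,y,n mm [17.8  3.  85.1] F [-1.   0.7  0.5] gap 0.0001
need dp(tool,mm) [-30.1   2.9  83.5] rot deg [0.1  2.57 0.  ]
```

View pics/w1.png

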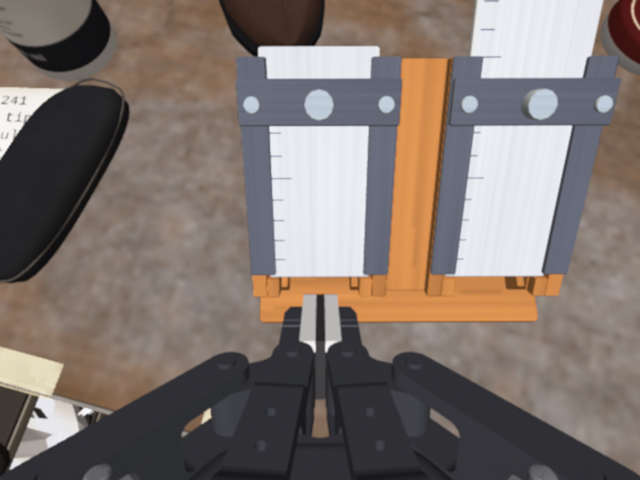

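The wrist view shows the short plate's lower edge at row 276, columns 275–368, between its lips, with the closed fingers centred at column 320. The arm stopped short at this tilt, so I'll check the joints and refine the foot position.

Run:
```python
from h import *
z=np.load("wrist.npz");K=z["K"];T=z["T"]
def ray(px,nn):
    d=T[:3,:3]@[(px[0]-K[2])/K[0],(px[1]-K[3])/K[1],1];o=T[:3,3]
    t=(nn/1e3-(o-foot)@n)/(d@n);return (slot(o+t*d)*1e3).round(1)
for name,px,nn in[("lowL",(275,276),6),("lowR",(368,276),6),("topL",(258,47),6),("topR",(378,47),6),("lipTL",(237,58),11.5),("lipTR",(402,58),11.5),("long lowL",(455,275),6),("long lowR",(548,275),6)]:
    d=z["d"][px[1]+(6 if px[1]<100 else -6),px[0]+(6 if 'L'==name[-1] else -6)]
    print(name,ray(px,nn))
W=cloud(z["d"],K,T)
print("depth n on plate", [(slot(W[v,320])*1e3).round(1).tolist() for v in(150,200,260)])
print(np.round(env.get_state()["joint_pos"],3))
for t in(0,10,20):
    a=np.radians(t);R=Rr@Ro.from_euler('y',-a).as_matrix()@np.diag([1,-1,-1.]);print(t);delta(sp(-16,0,60),R)
```

```text
lowL [ 1.8 30.3  6. ]
lowR [  1.8 -25.2   6. ]
topL [124.9  33.7   6. ]
topR [124.9 -24.8   6. ]
lipTL [119.5  43.2  11.5]
lipTR [119.5 -35.8  11.5]
long lowL [  2.4 -77.2   6. ]
long lowR [   2.3 -132.8    6. ]
depth n on plate [[75.5, 3.5, 5.4], [47.9, 3.5, 4.0], [11.5, 3.4, 4.6]]
[ 0.169 -0.217 -1.027  0.196  0.041  3.075]
0
clock 2.82 tcp [0.4207 0.1648 0.1159] slot s,y,n mm [17.8  3.  85.1] F [-1.   0.7  0.5] gap 0.0001
need dp(tool,mm) [-32.7   3.   26.6] rot deg [ 1.000e-01 -3.243e+01 -3.000e-02]
10
clock 2.82 tcp [0.4207 0.1648 0.1159] slot s,y,n mm [17.8  3.  85.1] F [-1.   0.7  0.5] gap 0.0001
need dp(tool,mm) [-32.7   3.   26.6] rot deg [ 1.000e-01 -2.243e+01 -2.000e-02]
20
clock 2.82 tcp [0.4207 0.1648 0.1159] slot s,y,n mm [17.8  3.  85.1] F [-1.   0.7  0.5] gap 0.0001
need dp(tool,mm) [-32.7   3.   26.6] rot deg [ 1.000e-01 -1.243e+01 -1.000e-02]
```

Request:
play_rows(
  steps=[
    {"claw":255,"dp":[0,0,0],"angular":[0,-6.2,0]},
    {"claw":255,"dp":[0,0,0],"angular":[0,-6.2,0]},
    {"claw":255,"dp":[0,0,0],"angular":[0,0,0]},
    {"claw":255,"dp":[0,0,0],"angular":[0,0,0]},
    {"claw":255,"dp":[0,0,0],"angular":[0,0,0]},
    {"claw":255,"dp":[0,0,0],"angular":[0,0,0]},
    {"claw":255,"dp":[0,0,0],"angular":[0,0,0]},
    {"claw":255,"dp":[0,0,0],"angular":[0,0,0]},
  ],
)

```text
clock: 3.48
tcp_pos: [0.4203, 0.1647, 0.1169]
orientation: [-0.021, 0.977, 0.121, 0.174]
wrist_force: [0.3, 0.2, 0.5]
finger_gap: 0.0001
```

```bash
cat >> h.py <<'E'
foot=foot+.0028*yl+.0015*u-.001*n
def Rtilt(t): return Rr@Ro.from_euler('y',-np.radians(t)).as_matrix()@np.diag([1,-1,-1.])
E
python3 -c "
from h import *
delta(sp(-17,0,3)+[0,0,.05],Rtilt(20));delta(sp(-17,0,3),Rtilt(20));print(Rtilt(20).T@u,st()[0]['joint_pos'])"
```

```text
clock 3.48 tcp [0.4203 0.1647 0.1169] slot s,y,n mm [16.6  0.2 87.1] F [0.3 0.2 0.5] gap 0.0001
need dp(tool,mm) [ 6.3  0.1 42.9] rot deg [ 0.11 -0.23 -0.02]
clock 3.48 tcp [0.4203 0.1647 0.1169] slot s,y,n mm [16.6  0.2 87.1] F [0.3 0.2 0.5] gap 0.0001
need dp(tool,mm) [-11.    0.1  89.9] rot deg [ 0.11 -0.23 -0.02]
[ 9.65925124e-01  5.79393660e-18 -2.58823093e-01] [ 0.18157259 -0.10052088 -0.81453088  0.50437783  0.02096883  3.07978088]
```

Request:
play_rows(
  steps=[
    {"claw":255,"dp":[-0.011,0,0.01],"angular":[0,0,0]},
    {"claw":255,"dp":[0,0,0.015],"angular":[0,0,0]},
    {"claw":255,"dp":[0,0,0.015],"angular":[0,0,0]},
    {"claw":255,"dp":[0,0,0.015],"angular":[0,0,0]},
    {"claw":255,"dp":[0,0,0.013],"angular":[0,0,0]},
    {"claw":255,"dp":[0,0,0.012],"angular":[0,0,0]},
    {"claw":255,"dp":[0,0,0.01],"angular":[0,0,0]},
    {"claw":255,"dp":[0,0,0],"angular":[0,0,0]},
  ],
)

```text
clock: 4.15
tcp_pos: [0.4404, 0.1696, 0.0273]
orientation: [-0.021, 0.977, 0.121, 0.173]
wrist_force: [-0.9, -0.2, -1.3]
finger_gap: -0.0001
```

```bash
python3 -c "
from h import *
delta(sp(45,0,3),Rtilt(20));print(st()[0]['joint_pos'])"
```

```text
clock 4.15 tcp [0.4404 0.1696 0.0273] slot s,y,n mm [-17.9  -0.    1.8] F [-0.9 -0.2 -1.3] gap -0.0001
need dp(tool,mm) [ 60.4  -0.  -17.3] rot deg [ 0.11 -0.08 -0.03]
[ 0.18474141  0.09472471 -0.90932964  0.21687377  0.01977926  3.08290618]
```

Request:
play_rows(
  steps=[
    {"claw":255,"dp":[0.004,0,-0.0012],"angular":[0,0,0]},
    {"claw":255,"dp":[0.004,0,-0.0012],"angular":[0,0,0]},
    {"claw":255,"dp":[0.004,0,-0.0011],"angular":[0,0,0]},
    {"claw":255,"dp":[0.004,0,-0.0011],"angular":[0,0,0]},
    {"claw":255,"dp":[0.004,0,-0.0011],"angular":[0,0,0]},
    {"claw":255,"dp":[0.004,0,-0.0011],"angular":[0,0,0]},
    {"claw":255,"dp":[0.004,0,-0.0011],"angular":[0,0,0]},
    {"claw":255,"dp":[0.004,0,-0.0011],"angular":[0,0,0]},
  ],
)

```text
clock: 4.82
tcp_pos: [0.464, 0.1758, 0.0469]
orientation: [-0.02, 0.978, 0.121, 0.171]
wrist_force: [-5.3, -0.8, -5.7]
finger_gap: -0.0002
```

```bash
python3 -c "
from h import *
delta(sp(45,0,3),Rtilt(20))"
```

```text
clock 4.82 tcp [0.464  0.1758 0.0469] slot s,y,n mm [13.4  0.2  3.9] F [-5.3 -0.8 -5.7] gap -0.0002
need dp(tool,mm) [30.7  0.2 -7.4] rot deg [ 0.1   0.19 -0.03]
```

Request:
play_rows(
  steps=[
    {"claw":255,"dp":[0.004,0,-0.001],"angular":[0,0,0]},
    {"claw":255,"dp":[0.004,0,-0.001],"angular":[0,0,0]},
    {"claw":255,"dp":[0.004,0,-0.001],"angular":[0,0,0]},
    {"claw":255,"dp":[0.004,0,-0.001],"angular":[0,0,0]},
    {"claw":255,"dp":[0.004,0,-0.001],"angular":[0,0,0]},
    {"claw":255,"dp":[0.004,0,-0.001],"angular":[0,0,0]},
    {"claw":255,"dp":[0.004,0,-0.001],"angular":[0,0,0]},
    {"claw":255,"dp":[0.004,0,-0.001],"angular":[0,0,0]},
  ],
)

```text
clock: 5.48
tcp_pos: [0.4916, 0.1827, 0.0659]
orientation: [-0.021, 0.977, 0.121, 0.172]
wrist_force: [-5.5, -1.4, -5.7]
finger_gap: 0.0001
```

```bash
python3 -c "
from h import *
delta(sp(45,0,3),Rtilt(20))"
```

```text
clock 5.48 tcp [0.4916 0.1827 0.0659] slot s,y,n mm [47.5  0.2  3.2] F [-5.5 -1.4 -5.7] gap 0.0001
need dp(tool,mm) [-2.4  0.2  0.8] rot deg [ 0.1   0.08 -0.02]
```

Request:
play_rows(
  steps=[
    {"claw":255,"dp":[-0.008,0,0.002],"angular":[0,0,0]},
    {"claw":255,"dp":[-0.012,0,0.003],"angular":[0,0,0]},
    {"claw":255,"dp":[-0.005,0,0],"angular":[0,0,0]},
    {"claw":255,"dp":[-0.005,0,-0.015],"angular":[0,0,0]},
    {"claw":255,"dp":[-0.008,0,-0.025],"angular":[0,0,0]},
    {"claw":255,"dp":[-0.008,0,-0.03],"angular":[0,0,0]},
    {"claw":255,"dp":[0,0,-0.03],"angular":[0,0,0]},
    {"claw":255,"dp":[0,0,-0.02],"angular":[0,0,0]},
  ],
)

```text
clock: 6.15
tcp_pos: [0.4144, 0.1632, 0.1627]
orientation: [-0.021, 0.976, 0.121, 0.177]
wrist_force: [-0.0, 0.8, 1.0]
finger_gap: -0.0001
```

```bash
python3 wr.py w2;python3 -c "
from h import *
delta(sp(145,0,90),Rt)"
```

```text
clock 6.2 tcp [0.4159 0.1636 0.1661] slot s,y,n mm [ 41.1   0.2 130. ] F [0.  0.5 2.8] gap 0.0
need dp(tool,mm) [110.5   0.2  13.3] rot deg [ 0.14 14.18  0.02]
```

View pics/w2.png

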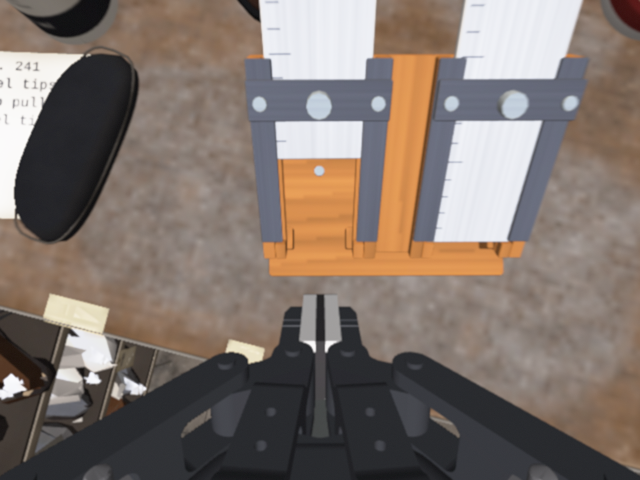

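The plate was pushed up and stays there with the fingers off it: its lower edge is at row 158, far above the stops at row 245. Next I move above the part standing out, opening the gripper.

Request:
play_rows(
  steps=[
    {"claw":0,"dp":[0.015,0,0],"angular":[0,0,0]},
    {"claw":0,"dp":[0.02,0,0],"angular":[0,0,0]},
    {"claw":0,"dp":[0.02,0,0],"angular":[0,3,0]},
    {"claw":0,"dp":[0.02,0,0],"angular":[0,4,0]},
    {"claw":0,"dp":[0.02,0,0],"angular":[0,4,0]},
    {"claw":0,"dp":[0.013,0,0],"angular":[0,3.2,0]},
    {"claw":0,"dp":[0,0,0],"angular":[0,0,0]},
    {"claw":0,"dp":[0,0,0],"angular":[0,0,0]},
  ],
)

```text
clock: 6.87
tcp_pos: [0.5096, 0.1872, 0.2025]
orientation: [-0.036, 0.948, 0.118, 0.294]
wrist_force: [0.0, -0.3, 0.1]
finger_gap: 0.0854
```

```bash
python3 - <<'E'
from h import *
z=np.load("wrist.npz");K=z["K"];T=z["T"]
def ray(px,nn):
    d=T[:3,:3]@[(px[0]-K[2])/K[0],(px[1]-K[3])/K[1],1];o=T[:3,3]
    t=(nn/1e3-(o-foot)@n)/(d@n);return (slot(o+t*d)*1e3).round(1)
print("low",ray((280,158),6),ray((358,158),6),"wide near top",ray((262,30),6),ray((375,30),6))
delta(sp(140,0,0),Rt)
import subprocess
E
python3 wr.py w3
```

```text
low [61.6 25.6  6. ] [ 61.6 -23.4   6. ] wide near top [132.3  31.3   6. ] [132.4 -28.7   6. ]
clock 6.87 tcp [0.5096 0.1872 0.2025] slot s,y,n mm [1.411e+02 1.000e-01 1.044e+02] F [ 0.  -0.3  0.1] gap 0.0854
need dp(tool,mm) [-1.000e-01 -1.000e-01  1.044e+02] rot deg [0.12 0.56 0.01]
```

View pics/w3.png

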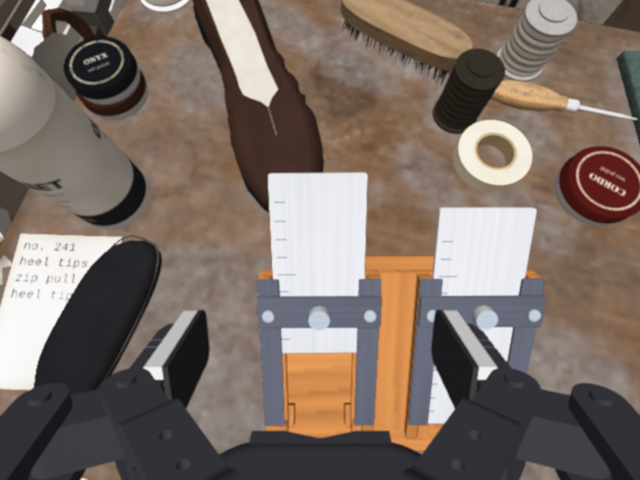

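The plate stands 65 mm out, at columns 268–368 and rows 172–300. The open fingers straddle it symmetrically (inner faces at columns 205 and 432), and the long plate is undisturbed. I'll also check the height of the brown shoe behind it.

Request:
play_rows(
  steps=[
    {"claw":0,"dp":[0,-0.001,0.015],"angular":[0,0.5,0]},
    {"claw":0,"dp":[0,0,0.015],"angular":[0,0,0]},
    {"claw":0,"dp":[0,0,0.015],"angular":[0,0,0]},
    {"claw":0,"dp":[0,0,0.015],"angular":[0,0,0]},
    {"claw":0,"dp":[0,0,0.012],"angular":[0,0,0]},
    {"claw":0,"dp":[0,0,0.01],"angular":[0,0,0]},
    {"claw":0,"dp":[0,0,0.007],"angular":[0,0,0]},
    {"claw":0,"dp":[0,0,0],"angular":[0,0,0]},
  ],
)

```text
clock: 7.58
tcp_pos: [0.5586, 0.2004, 0.1273]
orientation: [-0.036, 0.947, 0.118, 0.297]
wrist_force: [-0.2, -0.2, -0.3]
finger_gap: 0.0851
```

```bash
python3 - <<'E'
from h import *
z=np.load("side.npz");W=cloud(z["d"],z["K"],z["T"]);q=W[365:480,405:475].reshape(-1,3);q=q[q[:,2]>.02]
i=((q-foot)@yl>-.06)
print("shoe z max",q[:,2].max(),"ext",q.min(0),q.max(0))
delta(sp(140,1,0),Rt)
E
python3 wr.py w4
```

```text
shoe z max 0.8982285662830285 ext [0.6133844  0.22312414 0.02000478] [0.97479128 0.34665855 0.89822857]
clock 7.58 tcp [0.5586 0.2004 0.1273] slot s,y,n mm [139.6   0.9  13.7] F [-0.2 -0.2 -0.3] gap 0.0851
need dp(tool,mm) [ 0.5 -0.1 13.7] rot deg [ 0.12  0.23 -0.01]
```

View pics/w4.png

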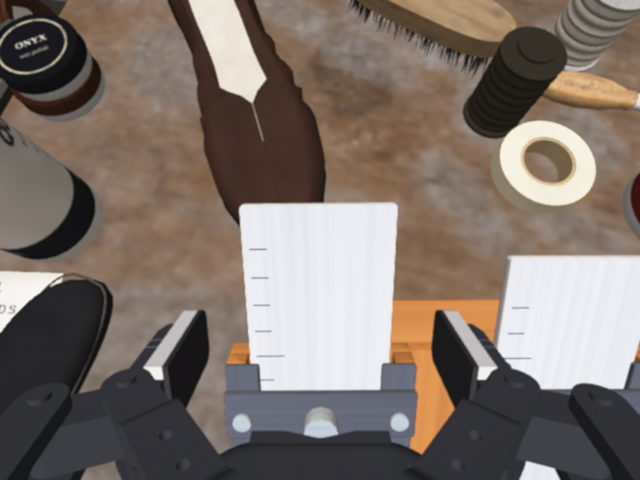

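Request:
play_rows(
  steps=[
    {"claw":30,"dp":[0,0,0],"angular":[0,0,0]},
    {"claw":30,"dp":[0,0,0.002],"angular":[0,0,0]},
    {"claw":30,"dp":[0,0,0.003],"angular":[0,0,0]},
    {"claw":30,"dp":[0,0,0.003],"angular":[0,0,0]},
    {"claw":30,"dp":[0,0,0.003],"angular":[0,0,0]},
    {"claw":30,"dp":[0,0,0.0025],"angular":[0,0,0]},
    {"claw":30,"dp":[0,0,0],"angular":[0,0,0]},
    {"claw":30,"dp":[0,0,0],"angular":[0,0,0]},
  ],
)

```text
clock: 8.3
tcp_pos: [0.566, 0.2024, 0.1173]
orientation: [-0.036, 0.947, 0.118, 0.297]
wrist_force: [-0.1, -0.9, -0.5]
finger_gap: 0.075
```

```bash
python3 -c "
from h import *
delta(sp(140,1,-1),Rt)"
```

```text
clock 8.3 tcp [0.566  0.2024 0.1173] slot s,y,n mm [140.1   1.    1.1] F [-0.1 -0.9 -0.5] gap 0.075
need dp(tool,mm) [-0.1 -0.   2.1] rot deg [0.12 0.13 0.  ]
```

Request:
play_rows(
  steps=[
    {"claw":30,"dp":[0,0,0.0015],"angular":[0,0,0]},
    {"claw":30,"dp":[0,0,0],"angular":[0,0,0]},
    {"claw":110,"dp":[0,0,0],"angular":[0,0,0]},
    {"claw":110,"dp":[0,0,0],"angular":[0,0,0]},
    {"claw":110,"dp":[0,0,0],"angular":[0,0,0]},
    {"claw":110,"dp":[0,0,0],"angular":[0,0,0]},
    {"claw":110,"dp":[0,0,0],"angular":[0,0,0]},
    {"claw":110,"dp":[0,0,0],"angular":[0,0,0]},
  ],
  force=70,
)

```text
clock: 8.97
tcp_pos: [0.5667, 0.2026, 0.1168]
orientation: [-0.036, 0.947, 0.118, 0.298]
wrist_force: [-4.9, -1.1, 5.3]
finger_gap: 0.0577
```

```bash
python3 wr.py w5; python3 -c "
from h import *
delta(sp(140,1,-1),Rt)"
```

```text
clock 9.02 tcp [0.5667 0.2026 0.1168] slot s,y,n mm [140.4   1.    0.3] F [-4.7 -1.6  5.4] gap 0.0579
need dp(tool,mm) [-0.4  0.   1.3] rot deg [ 0.12  0.09 -0.  ]
```

View pics/w5.png

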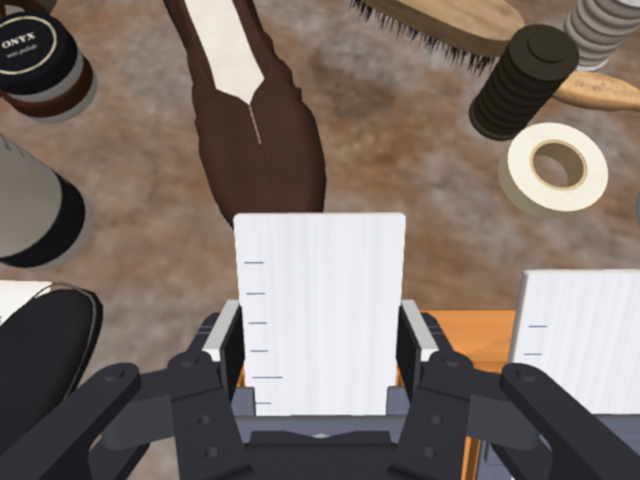

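The plate is gripped on both sides, with pads at columns 240 and 400 (gap 58 mm), and the long plate is untouched. Now I draw it up the slope.

Request:
play_rows(
  steps=[
    {"claw":110,"dp":[0.003,0,0],"angular":[0,0,0]},
    {"claw":110,"dp":[0.005,0,0],"angular":[0,0,0]},
    {"claw":110,"dp":[0.005,0,0],"angular":[0,0,0]},
    {"claw":110,"dp":[0.005,0,0],"angular":[0,0,0]},
    {"claw":110,"dp":[0.005,0,0],"angular":[0,0,0]},
    {"claw":110,"dp":[0.005,0,0],"angular":[0,0,0]},
    {"claw":110,"dp":[0.005,0,0],"angular":[0,0,0]},
    {"claw":110,"dp":[0.005,0,0],"angular":[0,0,0]},
  ],
)

```text
clock: 9.68
tcp_pos: [0.5682, 0.2031, 0.1152]
orientation: [-0.031, 0.955, 0.118, 0.269]
wrist_force: [-85.0, -28.8, 26.4]
finger_gap: 0.0582
```

```bash
python3 -c "
from h import *
delta(sp(225,1,0),Rt)"
```

```text
clock 9.68 tcp [0.5682 0.2031 0.1152] slot s,y,n mm [140.8   1.2  -2. ] F [-85.  -28.8  26.4] gap 0.0582
need dp(tool,mm) [83.9  0.1 -7.2] rot deg [ 0.26  3.55 -0.04]
```

```bash
python3 -c "
from h import *
s,p,R=st();print(np.round(s['joint_pos'],3),np.round(s['tau'],1))
F=np.array(s['wrist_force']);M=np.array(s['ft_torque']);print('tool F',(R.T@F).round(1),'M',(R.T@M).round(2),'slot F',F@u,F@yl,F@n)
z=np.load('scene.npz')
for nm,v,c in(('scene',slice(0,480),slice(0,640)),('side',slice(220,440),slice(300,520))):
    pp,d=env.read_camera(nm);np.savez(nm+'2.npz',p=pp,d=d);cv2.imwrite(f'pics/{nm}2.png',pp[v,c,::-1] if nm=='scene' else cv2.resize(pp[v,c,::-1],None,fx=2.7,fy=2.7,interpolation=cv2.INTER_CUBIC))
"
```

```text
[ 0.2    0.105 -0.725  0.193  0.02   3.102] [ -1.2 -29.1  69.9 -32.1   2.7   0.1]
tool F [-62.6   7.4 -69.2] M [ -1.27 -12.98  -0.08] slot F -58.17347780233942 -7.01752756129954 72.95806555560826
```

View pics/side2.png

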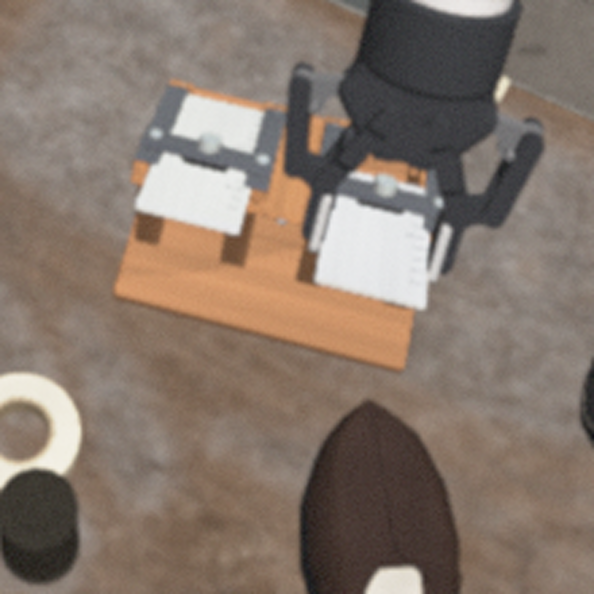

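The side view shows the fingers gripping the plate's top part with nothing in front of them. The wrist force of 62 N back along the slope and 70 N off the bed looks like the plate wedging on the rail end because it is pushed down. I'll ease back, lift slightly, and re-read.

Request:
play_rows(
  steps=[
    {"claw":110,"dp":[-0.005,0,-0.001],"angular":[0,0,0]},
    {"claw":110,"dp":[-0.005,0,0],"angular":[0,0,0]},
    {"claw":110,"dp":[0,0,0],"angular":[0,0,0]},
    {"claw":110,"dp":[0,0,0],"angular":[0,0,0]},
    {"claw":110,"dp":[0,0,0],"angular":[0,0,0]},
    {"claw":110,"dp":[0,0,0],"angular":[0,0,0]},
    {"claw":110,"dp":[0,0,0],"angular":[0,0,0]},
    {"claw":110,"dp":[0,0,0],"angular":[0,0,0]},
  ],
)

```text
clock: 10.45
tcp_pos: [0.5678, 0.203, 0.1157]
orientation: [-0.033, 0.953, 0.118, 0.277]
wrist_force: [-47.6, -16.4, 7.3]
finger_gap: 0.058
```

```bash
cat > f.py <<'E'
from h import *
s,p,R=st();F=np.array(s['wrist_force']);M=np.array(s['ft_torque'])
print('slot F u,y,n',np.round([F@u,F@yl,F@n],1),'M tool',(R.T@M).round(2),np.round(s['joint_pos'],3))
delta(sp(225,1,0),Rt)
E
python3 f.py
```

```text
slot F u,y,n [-36.9  -4.2  34.7] M tool [-0.75 -8.09 -0.09] [ 0.199  0.098 -0.743  0.165  0.022  3.101]
clock 10.45 tcp [0.5678 0.203  0.1157] slot s,y,n mm [140.7   1.1  -1.3] F [-47.6 -16.4   7.3] gap 0.058
need dp(tool,mm) [84.1  0.1 -5.1] rot deg [ 0.21  2.6  -0.04]
```

Request:
play_rows(
  steps=[
    {"claw":110,"dp":[-0.008,0,0],"angular":[0,0,0]},
    {"claw":110,"dp":[-0.008,0,0],"angular":[0,0,0]},
    {"claw":110,"dp":[-0.008,0,0],"angular":[0,0,0]},
    {"claw":110,"dp":[0,0,-0.001],"angular":[0,0,0]},
    {"claw":110,"dp":[0,0,0],"angular":[0,0,0]},
    {"claw":110,"dp":[0,0,0],"angular":[0,0,0]},
    {"claw":110,"dp":[0,0,0],"angular":[0,0,0]},
    {"claw":110,"dp":[0,0,0],"angular":[0,0,0]},
  ],
)

```text
clock: 11.12
tcp_pos: [0.5686, 0.2031, 0.1196]
orientation: [-0.036, 0.947, 0.118, 0.297]
wrist_force: [-2.1, -0.2, -6.7]
finger_gap: 0.0579
```

```bash
python3 f.py
```

```text
slot F u,y,n [-5.5  0.3 -4.3] M tool [ 0.05 -1.44  0.01] [ 0.197  0.082 -0.781  0.101  0.027  3.1  ]
clock 11.12 tcp [0.5686 0.2031 0.1196] slot s,y,n mm [143.6   1.    1.4] F [-2.1 -0.2 -6.7] gap 0.0579
need dp(tool,mm) [81.4  0.1  1.2] rot deg [0.11 0.2  0.  ]
```

Unjammed: forces are about 5 N and the plate follows. I'll pull in small steps.

Request:
play_rows(
  steps=[
    {"claw":110,"dp":[0.0015,0,0],"angular":[0,0,0]},
    {"claw":110,"dp":[0.0015,0,0],"angular":[0,0,0]},
    {"claw":110,"dp":[0.0015,0,0],"angular":[0,0,0]},
    {"claw":110,"dp":[0.0015,0,0],"angular":[0,0,0]},
    {"claw":110,"dp":[0.0015,0,0],"angular":[0,0,0]},
    {"claw":110,"dp":[0.0015,0,0],"angular":[0,0,0]},
    {"claw":110,"dp":[0,0,0],"angular":[0,0,0]},
    {"claw":110,"dp":[0,0,0],"angular":[0,0,0]},
  ],
)

```text
clock: 11.78
tcp_pos: [0.5767, 0.205, 0.126]
orientation: [-0.036, 0.947, 0.118, 0.298]
wrist_force: [-1.2, -1.0, -6.2]
finger_gap: 0.0573
```

```bash
python3 f.py
```

```text
slot F u,y,n [-4.7 -0.7 -4.3] M tool [ 0.01 -1.22  0.02] [ 0.198  0.086 -0.758  0.117  0.027  3.1  ]
clock 11.78 tcp [0.5767 0.205  0.126 ] slot s,y,n mm [154.1   0.9   1.9] F [-1.2 -1.  -6.2] gap 0.0573
need dp(tool,mm) [70.9 -0.   1.9] rot deg [0.12 0.04 0.01]
```

Request:
play_rows(
  steps=[
    {"claw":110,"dp":[0.003,0,0],"angular":[0,0,0]},
    {"claw":110,"dp":[0.0035,0,0],"angular":[0,0,0]},
    {"claw":110,"dp":[0.0035,0,0],"angular":[0,0,0]},
    {"claw":110,"dp":[0.0035,0,0],"angular":[0,0,0]},
    {"claw":110,"dp":[0.0035,0,0],"angular":[0,0,0]},
    {"claw":110,"dp":[0.0035,0,0],"angular":[0,0,0]},
    {"claw":110,"dp":[0.0035,0,0],"angular":[0,0,0]},
    {"claw":110,"dp":[0.0035,0,0],"angular":[0,0,0]},
  ],
)

```text
clock: 12.45
tcp_pos: [0.5982, 0.2105, 0.1413]
orientation: [-0.036, 0.947, 0.118, 0.298]
wrist_force: [-3.3, -0.3, -6.3]
finger_gap: 0.0574
```

```bash
python3 f.py
```

```text
slot F u,y,n [-6.2  0.5 -3.3] M tool [-0.02 -1.65  0.  ] [ 0.2    0.104 -0.689  0.17   0.025  3.102]
clock 12.45 tcp [0.5982 0.2105 0.1413] slot s,y,n mm [181.1   1.    1.7] F [-3.3 -0.3 -6.3] gap 0.0574
need dp(tool,mm) [43.9 -0.   1.6] rot deg [0.11 0.12 0.  ]
```

Request:
play_rows(
  steps=[
    {"claw":110,"dp":[0.004,0,0],"angular":[0,0,0]},
    {"claw":110,"dp":[0.004,0,0],"angular":[0,0,0]},
    {"claw":110,"dp":[0.004,0,0],"angular":[0,0,0]},
    {"claw":110,"dp":[0.004,0,0],"angular":[0,0,0]},
    {"claw":110,"dp":[0.004,0,0],"angular":[0,0,0]},
    {"claw":110,"dp":[0.004,0,0],"angular":[0,0,0]},
    {"claw":110,"dp":[0.004,0,0],"angular":[0,0,0]},
    {"claw":110,"dp":[0.004,0,0],"angular":[0,0,0]},
  ],
)

```text
clock: 13.12
tcp_pos: [0.624, 0.217, 0.16]
orientation: [-0.036, 0.947, 0.118, 0.298]
wrist_force: [-0.4, 0.1, -0.6]
finger_gap: 0.0576
```

```bash
python3 f.py
```

```text
slot F u,y,n [-0.6  0.2 -0.3] M tool [ 0.02 -0.62 -0.02] [ 0.203  0.127 -0.606  0.229  0.024  3.105]
clock 13.12 tcp [0.624 0.217 0.16 ] slot s,y,n mm [213.5   1.    1.8] F [-0.4  0.1 -0.6] gap 0.0576
need dp(tool,mm) [11.5 -0.   1.7] rot deg [0.11 0.07 0.01]
```

Request:
play_rows(
  steps=[
    {"claw":110,"dp":[0.005,0,0],"angular":[0,0,0]},
    {"claw":110,"dp":[0.005,0,0],"angular":[0,0,0]},
    {"claw":110,"dp":[0.003,0,-0.003],"angular":[0,0,0]},
    {"claw":110,"dp":[0,0,-0.01],"angular":[0,0,0]},
    {"claw":110,"dp":[0,0,-0.015],"angular":[0,0,0]},
    {"claw":110,"dp":[0,0,-0.015],"angular":[0,0,0]},
    {"claw":110,"dp":[0,0,-0.01],"angular":[0,0,0]},
    {"claw":110,"dp":[0,0,0],"angular":[0,0,0]},
  ],
)

```text
clock: 13.78
tcp_pos: [0.6044, 0.2123, 0.2134]
orientation: [-0.036, 0.946, 0.118, 0.299]
wrist_force: [0.9, 1.3, -0.9]
finger_gap: 0.0578
```

```bash
python3 f.py; python3 wr.py w6
python3 - <<'E'
from h import *
z=np.load("wrist.npz");W=cloud(z["d"],z["K"],z["T"]);s,p,R=st()
L=(W-p)@R*1e3
im=z["p"];m=(im.min(2)>175)&(abs(L[:,:,1])<27)&(abs(L[:,:,2])<25)&(z["d"]>0)
q=L[m];print(len(q),"x",np.percentile(q[:,0],[.5,99.5]),"y",np.percentile(q[:,1],[.5,99.5]))
A=np.c_[q[:,0],q[:,1],np.ones(len(q))];c=np.linalg.lstsq(A,q[:,2],rcond=None)[0];print("plane z(tool)=",c, "tilt deg",np.degrees(c[:2]))
E
```

```text
slot F u,y,n [ 0.4  1.  -1.4] M tool [-0.   -0.65 -0.03] [ 0.201  0.031 -0.566  0.362  0.025  3.103]
clock 13.78 tcp [0.6044 0.2123 0.2134] slot s,y,n mm [227.7   1.2  57.1] F [ 0.9  1.3 -0.9] gap 0.0578
need dp(tool,mm) [-2.8  0.1 57.1] rot deg [ 0.12 -0.11  0.02]
31217 x [-46.25275058  46.08250636] y [-26.70313954  26.72301379]
plane z(tool)= [-1.91122924e-03  3.55525535e-03 -6.50215451e+00] tilt deg [-0.10950537  0.20370113]
```

View pics/w6.png

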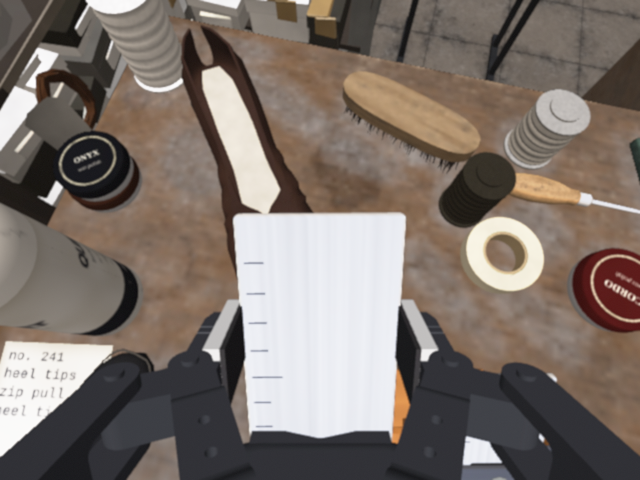

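The plate is held parallel to the tool (within 0.2°), marks up, clear of the rack. Its front end is 46 mm ahead of the TCP and its underside is about level with the TCP. I'll check the press handle near the mat before crossing.

Run:
```python
from h import *
z=np.load("side.npz");W=cloud(z["d"],z["K"],z["T"])
for n_,(v,c) in dict(ball=(178,178),bar1=(230,165),bar2=(280,150),base=(310,155),body=(360,150)).items():
    q=W[v-3:v+4,c-3:c+4].reshape(-1,3);print(n_,q[q[:,2].argmax()].round(3))
m=(W[:,:,2]>.05)&(W[:,:,0]>.25)&(W[:,:,0]<.8)&(W[:,:,1]>-.45)&(W[:,:,1]<.0)&(z["d"]>0)
q=W[m];H,_,_=np.histogram2d(q[:,0],q[:,1],bins=[np.arange(.25,.81,.05),np.arange(-.45,.01,.05)]);print(H.astype(int))
```

```text
ball [ 0.672 -0.156  0.336]
bar1 [ 0.732 -0.14   0.304]
bar2 [ 0.789 -0.12   0.28 ]
base [ 0.804 -0.123  0.222]
body [ 0.858 -0.098  0.193]
[[   0    0    0    0    0    0    0   55 1982]
 [   0    0    0    0    0    0    0    0    0]
 [   0    0    0    0    0    0    0    0    0]
 [   0    0    0    0    0    0    0    0    0]
 [   0    0    0    0    0    0    0    0    0]
 [   0    0    0    0    0    0    0    0    0]
 [   0    0    0    0    0    0    0    0    0]
 [   0    0    0    0    0    0    0    0    0]
 [   0    0    0    0    0  429  161    0    0]
 [  18   85    0   62    0   44  321    0    0]
 [ 194  394    0  157   20   12 1141    0    0]]
```

Request:
play_rows(
  steps=[
    {"claw":110,"dp":[0,0,0],"angular":[0,-4,0]},
    {"claw":110,"dp":[0,0,0],"angular":[0,-6,0]},
    {"claw":110,"dp":[0,0,0],"angular":[0,-6,0]},
    {"claw":110,"dp":[0,0,0],"angular":[0,-6,0]},
    {"claw":110,"dp":[0,0,0],"angular":[0,-6,0]},
    {"claw":110,"dp":[0,0,0],"angular":[0,-5,0]},
    {"claw":110,"dp":[0,0,0],"angular":[0,-2.1,0]},
    {"claw":110,"dp":[0,0,0],"angular":[0,0,0]},
  ],
)

```text
clock: 14.5
tcp_pos: [0.6062, 0.2123, 0.208]
orientation: [0.001, 0.992, 0.123, -0.003]
wrist_force: [0.6, 0.1, -0.7]
finger_gap: 0.0576
```

Request:
play_rows(
  steps=[
    {"claw":110,"dp":[-0.015,0.012,0],"angular":[0,0,0]},
    {"claw":110,"dp":[-0.025,0.02,0],"angular":[0,0,0]},
    {"claw":110,"dp":[-0.03,0.02,0],"angular":[0,0,0]},
    {"claw":110,"dp":[-0.03,0.02,0],"angular":[0,0,0]},
    {"claw":110,"dp":[-0.03,0.02,0],"angular":[0,0,0]},
    {"claw":110,"dp":[-0.03,0.022,0],"angular":[0,0,0]},
    {"claw":110,"dp":[-0.03,0.022,0],"angular":[0,0,0]},
    {"claw":110,"dp":[-0.02,0.025,0],"angular":[0,0,0]},
  ],
)

```text
clock: 15.17
tcp_pos: [0.4367, 0.0044, 0.2108]
orientation: [0.001, 0.992, 0.124, -0.001]
wrist_force: [-0.4, -0.3, -0.3]
finger_gap: 0.0574
```

Request:
play_rows(
  steps=[
    {"claw":110,"dp":[-0.01,0.03,0],"angular":[0,0,0]},
    {"claw":110,"dp":[0,0.035,0],"angular":[0,0,0]},
    {"claw":110,"dp":[0,0.035,0],"angular":[0,0,0]},
    {"claw":110,"dp":[0,0.035,0.015],"angular":[0,0,0]},
    {"claw":110,"dp":[0,0.035,0.02],"angular":[0,0,0]},
    {"claw":110,"dp":[0,0.035,0.02],"angular":[0,0,0]},
    {"claw":110,"dp":[0,0.035,0.02],"angular":[0,0,0]},
    {"claw":110,"dp":[0,0.02,0.02],"angular":[0,0,0]},
  ],
)

```text
clock: 15.83
tcp_pos: [0.4942, -0.2536, 0.1159]
orientation: [0.003, 0.993, 0.122, -0.0]
wrist_force: [0.7, 0.8, -1.0]
finger_gap: 0.0576
```

```bash
python3 -c "
from h import *
delta(np.array([.484,-.256,.03]),Rtilt(0)); print(st()[0]['joint_pos'])"
```

```text
clock 15.83 tcp [ 0.4942 -0.2536  0.1159] slot s,y,n mm [  -9.3 -423.5  104. ] F [ 0.7  0.8 -1. ] gap 0.0576
need dp(tool,mm) [-10.4  -0.6  85.9] rot deg [ 0.31  0.07 -0.19]
[-0.61626111  0.34071356 -0.22692033  0.99976458 -0.00441903  2.28074033]
```

Request:
play_rows(
  steps=[
    {"claw":110,"dp":[-0.005,0,0.012],"angular":[0.3,0,0]},
    {"claw":110,"dp":[-0.005,0,0.015],"angular":[0,0,0]},
    {"claw":110,"dp":[0,0,0.015],"angular":[0,0,0]},
    {"claw":110,"dp":[0,0,0.015],"angular":[0,0,0]},
    {"claw":110,"dp":[0,0,0.015],"angular":[0,0,0]},
    {"claw":110,"dp":[0,0,0.012],"angular":[0,0,0]},
    {"claw":110,"dp":[0,0,0.006],"angular":[0,0,0]},
    {"claw":110,"dp":[0,0,0],"angular":[0,0,0]},
  ],
)

```text
clock: 16.5
tcp_pos: [0.4822, -0.2513, 0.0255]
orientation: [-0.002, 0.992, 0.123, -0.003]
wrist_force: [-0.1, 0.2, -2.2]
finger_gap: 0.0577
```

Request:
play_rows(
  steps=[
    {"claw":110,"dp":[0,0,0.004],"angular":[0,0,0]},
    {"claw":110,"dp":[0,0,0.003],"angular":[0,0,0]},
    {"claw":110,"dp":[0,0,0.002],"angular":[0,0,0]},
    {"claw":110,"dp":[0,0,0.001],"angular":[0,0,0]},
    {"claw":110,"dp":[0,0,0.001],"angular":[0,0,0]},
    {"claw":110,"dp":[0,0,0.001],"angular":[0,0,0]},
    {"claw":110,"dp":[0,0,0],"angular":[0,0,0]},
    {"claw":110,"dp":[0,0,0],"angular":[0,0,0]},
  ],
)

```text
clock: 17.17
tcp_pos: [0.4836, -0.2523, 0.015]
orientation: [-0.002, 0.992, 0.123, -0.002]
wrist_force: [0.1, -0.1, -0.6]
finger_gap: 0.0573
```

Request:
play_rows(
  steps=[
    {"claw":110,"dp":[0,0,0.001],"angular":[0,0,0]},
    {"claw":110,"dp":[0,0,0.001],"angular":[0,0,0]},
    {"claw":110,"dp":[0,0,0.001],"angular":[0,0,0]},
    {"claw":110,"dp":[0,0,0.001],"angular":[0,0,0]},
    {"claw":110,"dp":[0,0,0],"angular":[0,0,0]},
    {"claw":110,"dp":[0,0,0],"angular":[0,0,0]},
    {"claw":110,"dp":[0,0,0],"angular":[0,0,0]},
    {"claw":110,"dp":[0,0,0],"angular":[0,0,0]},
  ],
)

```text
clock: 17.83
tcp_pos: [0.4835, -0.2523, 0.011]
orientation: [-0.002, 0.992, 0.123, -0.002]
wrist_force: [-0.9, 0.5, -1.5]
finger_gap: 0.0575
```

Request:
play_rows(
  steps=[
    {"claw":110,"dp":[0,0,0.001],"angular":[0,0,0]},
    {"claw":110,"dp":[0,0,0],"angular":[0,0,0]},
    {"claw":110,"dp":[0,0,0.001],"angular":[0,0,0]},
    {"claw":110,"dp":[0,0,0],"angular":[0,0,0]},
    {"claw":110,"dp":[0,0,0.001],"angular":[0,0,0]},
    {"claw":110,"dp":[0,0,0],"angular":[0,0,0]},
    {"claw":110,"dp":[0,0,0],"angular":[0,0,0]},
    {"claw":110,"dp":[0,0,0],"angular":[0,0,0]},
  ],
)

```text
clock: 18.5
tcp_pos: [0.4835, -0.2523, 0.008]
orientation: [-0.002, 0.992, 0.123, -0.002]
wrist_force: [-0.3, 0.5, -0.5]
finger_gap: 0.0576
```

Request:
play_rows(
  steps=[
    {"claw":110,"dp":[0,0,0.001],"angular":[0,0,0]},
    {"claw":110,"dp":[0,0,0],"angular":[0,0,0]},
    {"claw":110,"dp":[0,0,0.001],"angular":[0,0,0]},
    {"claw":110,"dp":[0,0,0],"angular":[0,0,0]},
    {"claw":110,"dp":[0,0,0.001],"angular":[0,0,0]},
    {"claw":110,"dp":[0,0,0],"angular":[0,0,0]},
    {"claw":110,"dp":[0,0,0],"angular":[0,0,0]},
    {"claw":110,"dp":[0,0,0],"angular":[0,0,0]},
  ],
)

```text
clock: 19.17
tcp_pos: [0.4836, -0.2524, 0.0067]
orientation: [-0.001, 0.992, 0.123, -0.002]
wrist_force: [-4.0, 4.2, 13.3]
finger_gap: 0.0578
```

Contact at 13 N, so now I release.

Request:
play_rows(
  steps=[
    {"claw":85,"dp":[0,0,-0.0005],"angular":[0,0,0]},
    {"claw":78,"dp":[0,0,0],"angular":[0,0,0]},
    {"claw":70,"dp":[0,0,0],"angular":[0,0,0]},
    {"claw":60,"dp":[0,0,0],"angular":[0,0,0]},
    {"claw":40,"dp":[0,0,0],"angular":[0,0,0]},
    {"claw":10,"dp":[0,0,0],"angular":[0,0,0]},
    {"claw":0,"dp":[0,0,0],"angular":[0,0,0]},
    {"claw":0,"dp":[0,0,0],"angular":[0,0,0]},
  ],
)

```text
clock: 19.83
tcp_pos: [0.4834, -0.2522, 0.0053]
orientation: [-0.002, 0.992, 0.123, -0.002]
wrist_force: [0.2, 0.5, 0.6]
finger_gap: 0.0855
```

Request:
play_rows(
  steps=[
    {"claw":0,"dp":[0,0,-0.01],"angular":[0,0,0]},
    {"claw":0,"dp":[0,0,-0.02],"angular":[0,0,0]},
    {"claw":0,"dp":[0,0,-0.02],"angular":[0,0,0]},
    {"claw":0,"dp":[0,0,-0.02],"angular":[0,0,0]},
    {"claw":0,"dp":[0,0,-0.02],"angular":[0,0,0]},
    {"claw":0,"dp":[0,0,-0.02],"angular":[0,0,0]},
    {"claw":0,"dp":[0,0,-0.01],"angular":[0,0,0]},
    {"claw":0,"dp":[0,0,0],"angular":[0,0,0]},
  ],
)

```text
clock: 20.5
tcp_pos: [0.4855, -0.2536, 0.1286]
orientation: [0.0, 0.992, 0.123, 0.0]
wrist_force: [0.1, -0.9, 0.1]
finger_gap: 0.0851
```

```bash
python3 wr.py w7
python3 - <<'E'
from h import *
z=np.load("wrist.npz");W=cloud(z["d"],z["K"],z["T"]);im=z["p"]
m=((im.min(2)>150)&(z["d"]>0)&(W[:,:,2]<.03)).astype(np.uint8)
k,l,st_,ce=cv2.connectedComponentsWithStats(m)
for i in range(1,k):
    if st_[i,4]>2000:
        q=W[l==i];print(cv2.minAreaRect((q[:,:2]*1e3).astype(np.float32)),"z",np.percentile(q[:,2],[2,50,98]).round(4))
        A=np.c_[q[:,:2],np.ones(len(q))];print("slope",np.linalg.lstsq(A,q[:,2],rcond=None)[0][:2])
s=env.get_state();print(s["clock"],np.round(s["wrist_force"],1))
p,d=env.read_camera("side");cv2.imwrite("pics/side3.png",p[:,:,::-1])
a=np.load("side.npz")["p"].astype(int);r=np.s_[255:305,345:405]
print("long plate region diff",np.abs(p[r].astype(int)-a[r]).mean())
E
```

```text
((595.67236328125, -204.50938415527344), (52.43092727661133, 112.15766143798828), 13.96529483795166) z [-0.0001  0.0017  0.0263]
slope [-0.22490518  0.00860034]
((531.7648315429688, -428.9185485839844), (163.05673217773438, 87.156005859375), 27.907752990722656) z [-0.0008  0.001   0.0135]
slope [-0.07185268 -0.04582629]
((465.64288330078125, -256.81890869140625), (129.48838806152344, 60.8260383605957), 14.487832069396973) z [0.0072 0.0087 0.01  ]
slope [0.00071573 0.00288347]
20.55 [-0.9  0.5  0.4]
long plate region diff 1.6884444444444444
```

View pics/side3.png

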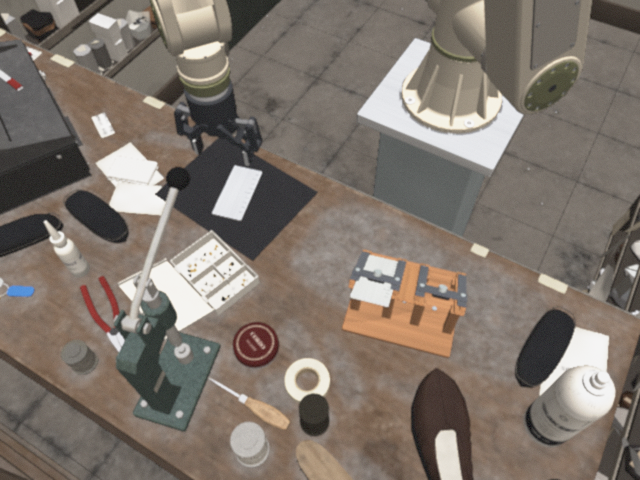

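The plate lies flat in the middle of the mat: centre (0.466, -0.257) against mat centre (0.468, -0.260), top face at 8.7 mm. The side view shows it at about (238,190), the long plate unmoved at (375,288), and the gripper clear.

```bash
python3 -c "
from workcell import env
print(env.hand_in())"
```

```text
the job is handed in; nothing more can be done
None
```

The short plate is out of the rack and lying flat, marked face up, in the middle of the mat. I handed the job in after about 20.6 s on the robot's clock; the hand-in gave no verdict.

**How it went:**
- I pushed the plate about 60 mm up its slot with closed fingers and let go. The wrist picture showed it staying there with the fingers off it.
- I then took it by its long sides. The first pull wedged it: the wrist force on the tool rose to about 94 N, and the plate probably slipped a few millimetres in the jaws. I eased back, lifted slightly and drew it out with about 7 N.
- On the mat I lowered it until the wrist force showed contact, about 14 N. I think the fingertips touched first, so the plate settled the last 1 to 4 mm when the gripper opened.

**Last checks:**

| Check | Measured |
|---|---|
| Plate centre against mat centre | about 4 mm apart |
| Tilt of the plate | about 0.003 rad |
| Top face height | 8.7 mm (9 mm expected) |
| Long plate | no visible movement in the side view, before against after |
| Gripper | open, about 12 cm above the plate, touching nothing |

No final check failed. I did not measure the plate's speed as it settled; a drop that small stays well under the 0.6 m/s limit.

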